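# Sort the bath ledge

### The job

Tidy the bath things on the granite ledge into their places: the two toothbrushes lying flat, bristles up, in the steel tray, one in each of its two lanes (either brush in either lane, heads at either end); the soap cake flat in the middle of the green soap dish; the terracotta foot scrubber flat on the bottom of the round steel bowl, knob up. Leave the lota and the cup where they are.

Things in the scene. Friction and masses are not known exactly. Their poses are not given: they have to be found in the camera images.
- long_brush: Loose. The longer white plastic toothbrush, 185 mm long, 20 g, lying bristles up. Origin: middle of its length, on the underside; z up, x along the brush towards the bristle head. The handle is a straight bar 14 mm wide and 14 mm high, from x = -92 to +37 mm; then a neck 7 mm wide and a head 13 mm wide, 15 mm high over the bristles. Grip the handle across its width at about the origin.
- short_brush: Loose. The shorter white plastic toothbrush, 145 mm long, 20 g, lying bristles up. Origin and axes as for the long one; the handle, 14 mm wide and 14 mm high, runs from x = -72 to +17 mm. Grip it across its width at or a little behind the origin (x = 0 to -15 mm).
- soap: Loose. Cream soap cake, a slab with half-round ends: 84 mm long (x), 50 mm wide (y), 30 mm high, about 110 g. Origin: centre of the underside, z up.
- scrubber: Loose. Terracotta foot scrubber, about 130 g: a round disc 64 mm across and 20 mm high with an upright round knob on top, 28 mm across, from 21 to 45 mm height. Origin: centre of the underside, z up; no particular yaw.
- tray: Fixed. Low steel tray, 218 mm long (x), 120 mm wide (y). Origin: centre of the underside, z up. Floor top at z = 3 mm, outer walls 3 mm thick, up to z = 14 mm. A ridge 4 mm wide along x at y = 0, up to z = 8 mm, parts it into two lanes, each 212 mm long and 55 mm wide inside, with middles at y = +29.5 and -29.5 mm.
- soap_dish: Fixed. Green ceramic soap dish, rectangular, 130 mm long (x), 100 mm wide (y). Origin: centre of the underside, z up. Inside 118 x 88 mm; the soap rests on ribs with tops at z = 9 mm; the rim is 6 mm thick, up to z = 13 mm.
- bowl: Fixed. Shallow round steel bowl, 112 mm across at the foot and 140 mm at the rim, 26 mm high, walls 3 mm, inner floor about 106 mm across at z = 4 mm. Origin: centre of the underside, z up; no particular yaw.
- lota: Bystander, loose: squat steel lota (water pot), 110 mm across, 95 mm high. Origin: centre of the underside. Leave alone.
- cup: Bystander, loose: empty steel cup, 72 mm across, 85 mm high. Origin: centre of the underside. Leave alone.
Not all that is in view belongs to the job. Of the things like the scrubber, leave any that is black; of the rest the larger one is meant.

How it is judged (in metres and radians):
At the end, for the whole second after the job is handed in: Each brush flat on the tray floor, bristles up, one per lane (centre 6-54 mm from the ridge, within 35 mm of the middle lengthwise, 17 deg of the tray axis); soap flat on the ribs within 15 mm of the dish centre; scrubber flat in the bowl, knob up, within 23 mm of centre; all released, at rest (x of long_brush in the frame of tray between -0.035 and 0.035 m and z of long_brush in the frame of tray between 0 and 0.007 m and angle between each of long_brush, short_brush, soap, scrubber's own z axis and vertical below 0.12 rad and angle between the x axis of each of long_brush, short_brush and the x axis of tray, either way round below 0.3 rad and x of short_brush in the frame of tray between -0.035 and 0.035 m and z of short_brush in the frame of tray between 0 and 0.007 m and ((y of long_brush in the frame of tray between 0.006 and 0.054 m and y of short_brush in the frame of tray between -0.054 and -0.006 m) or (y of long_brush in the frame of tray between -0.054 and -0.006 m and y of short_brush in the frame of tray between 0.006 and 0.054 m)) and horizontal distance between soap and soap_dish below 0.015 m and z of soap in the frame of soap_dish between 0.005 and 0.013 m and horizontal distance between scrubber and bowl below 0.023 m and z of scrubber in the frame of bowl between 0 and 0.009 m and linear speed of each of long_brush, short_brush, soap, scrubber below 0.02 m/s and angular speed of each of long_brush, short_brush, soap, scrubber below 0.3 rad/s); the robot touches nothing.
It fails at once if the lota is shifted by more than 25 mm or tipped over (distance of lota from where it was at the start of the episode above 0.025 m or angle between lota's own z axis and vertical above 0.4 rad).
It fails at once if the cup is shifted by more than 25 mm or tipped over (distance of cup from where it was at the start of the episode above 0.025 m or angle between cup's own z axis and vertical above 0.4 rad).
It also fails if it takes over 99 s, if anything falls off the work surface, if the arm or the gripper's body presses on something with over 40 N, if the wrist force passes 120 N, or if a joint passes its speed limit or range.

### The arm

A 7-joint arm with a two-finger parallel gripper is mounted at the origin on the work surface. World frame = base frame: x ahead of the robot, y to its left, z up, the work surface at z = 0. Lengths are in mm, angles in rad, forces in N, time in s.
With the tool pointing down it reaches from about 400 to 875 mm from the base axis. Payload 6.5 kg.
Tool frame: the origin (TCP) lies midway between the tips of the shut fingers; the grasp point (between the pads) lies 19 mm behind it (manip.grip_depth is the z of the grasp point in the tool frame, in mm); z points along the fingers, y is the line along which they close (so a half turn about z gives the same grasp; the last joint's range is limited). The gripper opens to 85 mm and grips with 20 to 120 N. Pads are 22 mm wide; open, the fingers measure 114 mm over their backs; the gripper's body (76 mm by 85 mm) begins 54 mm behind the grasp point. The pads swing forward as they close: fully open they stand 13 mm farther back than shut.
Start: joints at [1.06, 0.536, -0.004, 1.538, 0.003, 1.067, -0.071], TCP at [279.675, -586.747, 231.29] pointing down, gripper open.
Joint ranges: [-2.7, 2.7], [-0.37, 2.16], [-1.27, 1.26], [0.24, 2.4], [-1.31, 4.45], [0.19, 1.91], [-2.76, 2.76]. Speed limits (rad/s): [2.39, 2.39, 3.14, 3.14, 3.14, 3.14, 3.14].

### API

Orientations are given as a unit quaternion [x, y, z, w].
In Python, from rig import sensors, cams, workorder, spotter, manip gives the robot as it stands.
- The arm moves only by the tool play_rows, never from a script. Its argument "deltas" is text: rows parted by semicolons, each of 7 numbers parted by spaces: the shift along the world's x, y, z in m, then the turn, a rotation vector about the world's x, y, z in degrees, then the opening, from -1 (shut) to 1 (fully open). In form: x y z ax ay az claw; .... A call has 1 to 5 rows; each row is the pose to reach, as a shift and turn from the pose commanded when the call began; what a row does not reach only later rows make up. A row lasts 1/10 s, in which the tool goes at most 50 mm and 8.59 degrees, less where a joint would pass 70% of its speed; a pose out of reach is approached as far as the arm can. A call with a gripper value outside its range is refused whole. The fingers move at their own pace and stop on an object; "newtons" is the grip in N (left out, the last holds). Time passes only in rows, so rows that repeat a pose let the fingers close. It gives the time, the measured TCP pose, the force, the opening and the grip force at its end, in the units of the state.
- sensors.read_state(): the state, without advancing time (a new reading comes with each control period).
- cams.capture(name): name is "side" or "top"; returns the picture (420x560x3 uint8, red, green, blue); there is no depth.
- cams.camera_params(name): a dict with "K" (3x3 intrinsics, pixels), "k1" (the pictures are not rectified: a ray, as slopes to the right and down, at radius r is drawn at 1 + k1 r^2 times it, then the intrinsics apply), "pose" (4x4, takes a point from camera to world coordinates). Camera axes: x right, y down, z forward; pixel columns grow to the right and rows downward; lengths in mm; the calibration is good to about 2 mm. A picture is of the moment at which its call begins. camera_params takes no time and is no camera call.
- workorder.close_job(): hands the job in; it is judged then, once.
Trained networks look in the newest picture that a camera, given by its name, has taken for a name from the list of things; names that differ only in an ending like _2 or _b are one class to them, and where a whole thing is asked for, a point or a joint stands for the part that bears it (a point fixed in the world has none). Each returns a list of dicts, best first, with "confidence" (0 to 1); they miss things now and then, are a little off and sometimes report something else, mostly with a low value. They report only what shows in the picture. A call takes as long as a camera call. They do not tell look-alikes from the thing itself.
- spotter.look_for(camera, target): "at" ([column, row] in pixels, amid what is visible of it).
- spotter.outline_of(camera, target): "region" (420x560 bool, what is visible of it) and "at" ([column, row] in pixels, amid what is visible of it).
- spotter.mark_of(camera, target): "at" ([column, row] in pixels: a listed point, or the origin of a listed thing).
The state is a dict: "t": time; "q": joint angles; "joint_vel": joint speeds; "effort": joint torques, N m; "position": TCP position; "tool_rot": TCP orientation; "contact_force": force on the tool from outside, world axes, zero at the start; "torque": the same for the moment, N m; "grip_width": opening from 0.0 (shut) to 1.0 (fully open); "finger_force": force on a finger pad.
Only numpy, scipy, OpenCV 4.12 (cv2) and the standard library are available. Lean on these libraries where they do the work, as an engineer would, in place of code of your own. Each camera call takes 0.05 s, during which the arm holds its last target. There are 200 camera calls.

## Working session

There is one attempt and no reset: what is moved stays moved. The work goes in short steps, Python scripts to look and compute and a tool call to move; the robot and the scene stay as the last step left them, time stands still between calls to the robot, and variables do not carry over. Pictures are saved under pics/ and viewed, at most 14 in all, crops included, and the job is handed in when it is done.

Besides the shell and the picture viewer there is one more tool, called after "Call:" as name(argument=value, ...) on one line, values as JSON. play_rows: Moves the arm, as the interface text tells. Its arguments: {"type":"object","properties":{"deltas":{"type":"string"},"newtons":{"type":"number"}},"required":["deltas"]}

```bash
mkdir -p pics; ls
python3 - <<'E'
from rig import sensors,cams,spotter,manip
import cv2,numpy as np
for c in("top","side"):
    im=cams.capture(c);cv2.imwrite(f"pics/{c}0.png",im[:,:,::-1])
    p=cams.camera_params(c);print(c,p["K"],p["k1"],np.round(p["pose"],3).tolist())
print(sensors.read_state(),manip.grip_depth)
E
```

```text
pics
top [[452.07949181   0.         279.08321439]
 [  0.         452.07949181 215.55384756]
 [  0.           0.           1.        ]] -0.11251072934589892 [[0.008, -0.99, 0.142, 312.783], [-1.0, -0.007, 0.008, -25.991], [-0.007, -0.142, -0.99, 1303.624], [0.0, 0.0, 0.0, 1.0]]
side [[526.23667092   0.         287.70594898]
 [  0.         526.23667092 211.5842145 ]
 [  0.           0.           1.        ]] -0.08820810865612995 [[-0.959, -0.13, 0.251, 100.454], [-0.283, 0.488, -0.826, 1245.105], [-0.015, -0.863, -0.505, 808.604], [0.0, 0.0, 0.0, 1.0]]
{'t': 0.1, 'q': array([ 1.05976728,  0.5371404 , -0.0044395 ,  1.53875864,  0.0026228 ,
        1.06730851, -0.0711829 ]), 'joint_vel': array([ 1.16957556e-03, -2.11977107e-05, -1.19071561e-04, -2.33049544e-03,
       -5.10852245e-04, -1.55501233e-03, -9.74661631e-04]), 'effort': array([ 3.42979445e-03, -5.84568536e+01,  1.05260599e+00, -2.59779239e+01,
        1.27903049e-02,  4.56037043e-03,  5.04037303e-05]), 'position': array([ 279.43371658, -586.23912944,  230.47441772]), 'tool_rot': array([ 9.75356277e-01,  2.20634278e-01, -2.44211318e-04, -7.66700135e-04]), 'contact_force': array([-0.77257912,  0.40182838,  0.25306295]), 'torque': array([ 2.03602501e-02, -7.74332256e-05,  1.60924599e-02]), 'finger_force': 0.0, 'grip_width': 0.9982714357112383} -18.700000000000003
```

View pics/top0.png

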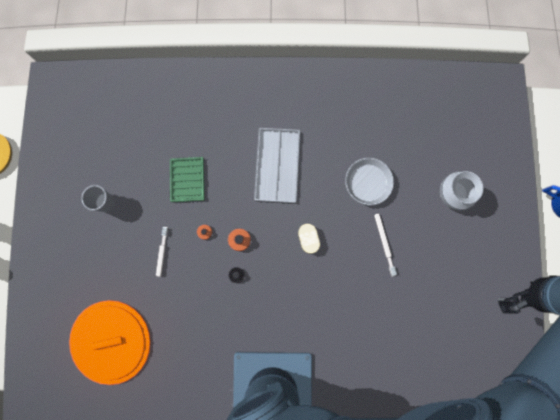

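View pics/side0.png

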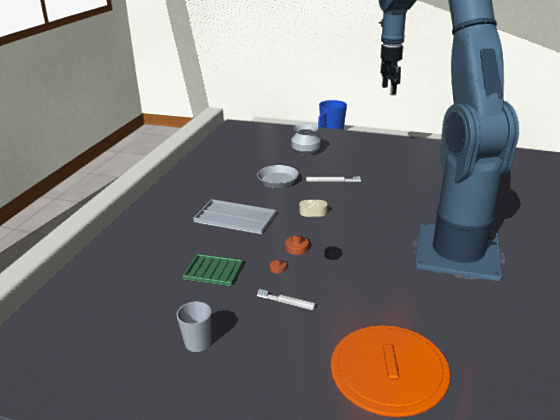

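Top view: tray (278,165), dish (187,180), bowl (370,182), lota (462,190), cup (94,197), long brush (385,245) with its head at the bottom, short brush (163,252) with its head at the top, and soap (310,238). The large terracotta scrubber is at (239,240). The small one (204,232) and the black one (236,275) are decoys.

```bash
cat > h.py <<'E'
from rig import sensors,cams,spotter,manip,workorder
import cv2,numpy as np
def world(cam,px,z):
    p=cams.camera_params(cam);K=np.array(p["K"]);T=np.array(p["pose"])
    px=np.asarray(px,float).reshape(-1,1,2)
    n=cv2.undistortPoints(px,K,np.array([p["k1"],0,0,0.])).reshape(-1,2)
    d=np.c_[n,np.ones(len(n))]@T[:3,:3].T;o=T[:3,3]
    return o+d*((z-o[2])/d[:,2])[:,None]
def find(cam,name,z,k=1):
    out=[]
    for r in spotter.outline_of(cam,name)[:k]:
        ys,xs=np.nonzero(r["region"])
        w=world(cam,np.c_[xs,ys],z)[:,:2].astype(np.float32)
        (c,s,a)=cv2.minAreaRect(w)
        if s[0]<s[1]: s=s[::-1];a+=90
        out.append((name,round(r["confidence"],2),np.round(r["at"]).tolist(),"mean",w.mean(0).round(1).tolist(),"rect",np.round(c,1).tolist(),np.round(s,1).tolist(),"xdeg",round((a+90)%180-90,1)))
    return out
E
python3 - <<'E'
from h import *
cams.capture("top")
for n,z,k in [("tray",12,1),("soap_dish",12,1),("bowl",26,1),("long_brush",10,2),("short_brush",10,2),("soap",25,1),("scrubber",18,3),("lota",50,1),("cup",80,1)]:
    for r in find("top",n,z,k): print(*r)
E
```

```text
tray 0.76 [279.0, 165.0] mean [648.0999755859375, -8.300000190734863] rect [650.0, -8.3] [221.7, 120.1] xdeg -2.8
soap_dish 0.72 [184.0, 179.0] mean [605.0, 258.1000061035156] rect [606.9, 259.1] [135.5, 103.5] xdeg 3.7
bowl 0.79 [371.0, 179.0] mean [600.0, -275.20001220703125] rect [598.2, -274.1] [133.5, 132.5] xdeg 0.5
long_brush 0.84 [388.0, 244.0] mean [420.70001220703125, -319.29998779296875] rect [417.6, -320.1] [182.5, 17.2] xdeg 15.0
short_brush 0.69 [160.0, 259.0] mean [381.5, 324.1000061035156] rect [392.7, 322.3] [139.8, 16.1] xdeg -6.6
soap 0.77 [312.0, 244.0] mean [430.70001220703125, -100.5] rect [431.2, -100.8] [83.1, 53.5] xdeg 11.4
scrubber 0.84 [244.0, 243.0] mean [427.20001220703125, 98.19999694824219] rect [428.0, 98.1] [60.4, 59.1] xdeg -44.1
scrubber 0.73 [205.0, 233.0] mean [447.79998779296875, 197.89999389648438] rect [448.5, 198.3] [39.2, 38.4] xdeg 64.3
scrubber 0.7 [184.0, 180.0] mean [602.0999755859375, 256.0] rect [602.4, 254.4] [135.3, 106.2] xdeg 1.0
lota 0.87 [459.0, 191.0] mean [571.2000122070312, -537.7000122070312] rect [573.8, -537.9] [126.3, 108.8] xdeg -47.1
cup 0.86 [99.0, 198.0] mean [532.7999877929688, 496.70001220703125] rect [534.6, 496.7] [90.2, 68.6] xdeg -90.0
```

Call:
play_rows(deltas="0.020 0.038 -0.012 0 0 -3 0; 0.040 0.076 -0.024 0 0 -6 0; 0.060 0.114 -0.036 0 0 -9 0; 0.080 0.152 -0.048 0 0 -10.5 0; 0.100 0.190 -0.060 0 0 -10.5 0", newtons=40)

```text
t: 1.1
position: [380.4, -395.3, 171.1]
tool_rot: [0.992, 0.13, 0.0, 0.0]
contact_force: [1.1, -0.6, -0.6]
grip_width: 0.501
finger_force: 0.0
```

Call:
play_rows(deltas="0.019 0.038 -0.012 0 0 0 -0.1; 0.038 0.076 -0.025 0 0 0 -0.1; 0.038 0.076 -0.052 0 0 0 -0.1; 0.038 0.076 -0.052 0 0 0 -0.1; 0.038 0.076 -0.052 0 0 0 -0.1")

```text
t: 1.6
position: [417.1, -321.6, 119.5]
tool_rot: [0.992, 0.13, -0.0, 0.0]
contact_force: [-0.3, -0.8, 0.7]
grip_width: 0.451
finger_force: 0.0
```

Run:
```python
from h import *
im=cams.capture("top");cv2.imwrite("pics/t1.png",cv2.resize(im[150:300,300:480,::-1],None,fx=4,fy=4))
print(sensors.read_state())
im=cams.capture("side");cv2.imwrite("pics/s1.png",cv2.resize(im[80:230,230:410,::-1],None,fx=4,fy=4))
```

```text
{'t': 1.65, 'q': array([ 0.5998015 ,  0.48565776, -0.03571105,  1.947346  ,  0.02679137,
        0.70803581, -0.7633198 ]), 'joint_vel': array([ 0.00700024, -0.01161827, -0.00014069, -0.00669056, -0.00157996,
       -0.00429029, -0.00297801]), 'effort': array([-7.66147077e-01, -4.78332746e+01,  1.42767085e-01, -1.86630553e+01,
       -2.07993522e-02,  3.46545491e-02,  4.89971026e-04]), 'position': array([ 417.46147437, -322.26967654,  120.16776877]), 'tool_rot': array([9.91587827e-01, 1.29434118e-01, 1.37757369e-04, 6.08691083e-04]), 'contact_force': array([-0.64343818, -0.14699918, -0.07259537]), 'torque': array([-0.03090009,  0.02188621,  0.00198275]), 'finger_force': 0.0, 'grip_width': 0.45144242186101197}
```

View pics/s1.png

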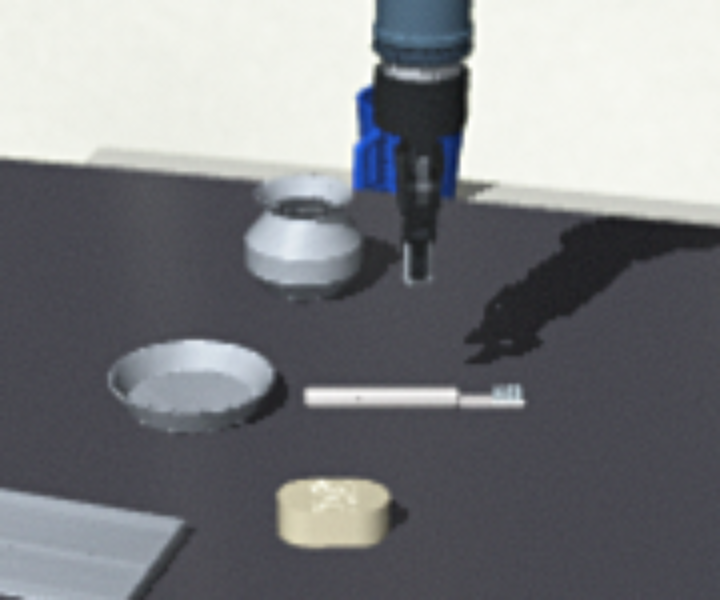

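The side crop shows the gripper straight over the long brush's middle (crop ≈(415,395)), clear of the bowl and lota. I'll descend and grip.

Call:
play_rows(deltas="0 0.002 -0.045 0 0 0 -0.1; 0 0.002 -0.085 0 0 0 -0.1; 0 0.002 -0.108 0 0 0 -0.1; 0 0.002 -0.116 0 0 0 -0.1; 0 0.002 -0.116 0 0 0 -0.1")

```text
t: 2.2
position: [417.5, -319.5, 3.4]
tool_rot: [0.992, 0.13, -0.0, 0.0]
contact_force: [-0.7, -0.3, 0.6]
grip_width: 0.45
finger_force: 0.0
```

Call:
play_rows(deltas="0 0 0 0 0 0 -1; 0 0 0 0 0 0 -1; 0 0 0 0 0 0 -1; 0 0 0 0 0 0 -1; 0 0 0 0 0 0 -1")

```text
t: 2.7
position: [418.8, -319.9, 5.1]
tool_rot: [0.991, 0.13, 0.001, 0.001]
contact_force: [-1.7, 0.3, 7.9]
grip_width: 0.148
finger_force: 40.0
```

Call:
play_rows(deltas="0 0 0.03 0 0 0 -1; 0 0 0.07 0 0 0 -1; 0 0 0.1 0 0 0 -1; 0 0 0.1 0 0 0 -1")

```text
t: 3.1
position: [420.5, -320.8, 108.1]
tool_rot: [0.991, 0.13, 0.003, 0.003]
contact_force: [-0.0, -1.1, -0.1]
grip_width: 0.148
finger_force: 39.2
```

Call:
play_rows(deltas="0.028 0.035 0 0 0 -3.5 -1; 0.056 0.070 0 0 0 -7 -1; 0.084 0.105 0 0 0 -10.5 -1; 0.112 0.140 0 0 0 -14 -1; 0.140 0.175 0 0 0 -17.8 -1")

```text
t: 3.6
position: [558.5, -142.2, 103.3]
tool_rot: [1.0, -0.026, 0.0, 0.0]
contact_force: [0.7, -0.8, 0.3]
grip_width: 0.15
finger_force: 39.1
```

Call:
play_rows(deltas="0.030 0.035 0 0 0 0 -1; 0.060 0.070 -0.02 0 0 0 -1; 0.090 0.107 -0.045 0 0 0 -1; 0.090 0.107 -0.055 0 0 0 -1; 0.090 0.107 -0.055 0 0 0 -1")

```text
t: 4.1
position: [646.2, -34.7, 45.9]
tool_rot: [1.0, -0.023, -0.002, -0.0]
contact_force: [-1.9, -0.7, -0.2]
grip_width: 0.151
finger_force: 39.2
```

Run:
```python
from h import *
im=cams.capture("top");a=cv2.resize(im[110:230,230:330,::-1],None,fx=4,fy=4)
for r in find("top","long_brush",55,2)+find("top","tray",12,1):print(*r)
im=cams.capture("side");b=cv2.resize(im[150:270,160:340,::-1],None,fx=4,fy=4)[:480]
cv2.imwrite("pics/t2.png",cv2.resize(np.hstack([a,b]),None,fx=.7,fy=.7))
```

```text
long_brush 0.67 [186.0, 179.0] mean [595.2999877929688, 247.89999389648438] rect [596.6, 248.4] [129.8, 102.4] xdeg 3.4
tray 0.6 [262.0, 147.0] mean [691.5999755859375, 40.20000076293945] rect [673.2, 42.1] [177.8, 19.0] xdeg -5.2
```

View pics/t2.png

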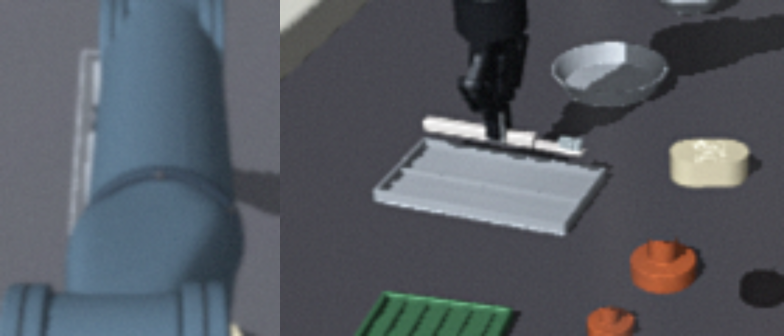

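Side crop: the brush hangs level along the far lane, over the tray. I'll lower it.

Call:
play_rows(deltas="0.001 -0.003 -0.020 0 0 0 -1; 0.001 -0.003 -0.033 0 0 0 -1; 0.001 -0.003 -0.037 0 0 0 -1; 0.001 -0.003 -0.037 0 0 0 -1")

```text
t: 4.7
position: [648.0, -40.1, 10.9]
tool_rot: [1.0, -0.025, -0.001, 0.0]
contact_force: [-0.0, 1.2, -0.3]
grip_width: 0.149
finger_force: 39.2
```

Call:
play_rows(deltas="0 0.001 -0.002 0 0 0 -1; 0 0.001 -0.0035 0 0 0 -1; 0 0.001 -0.0035 0 0 0 -1")

```text
t: 5.0
position: [649.1, -38.5, 8.2]
tool_rot: [1.0, -0.024, 0.0, -0.0]
contact_force: [0.1, 0.6, 0.2]
grip_width: 0.151
finger_force: 39.2
```

Call:
play_rows(deltas="0 0 0 0 0 0 -0.5; 0 0 0 0 0 0 -0.45; 0 0 0 0 0 0 -0.45; 0 0 0.02 0 0 0 -0.45; 0 0 0.06 0 0 0 -0.4")

```text
t: 5.5
position: [645.9, -38.6, 65.4]
tool_rot: [1.0, -0.024, -0.003, 0.0]
contact_force: [0.3, 1.2, 0.6]
grip_width: 0.3
finger_force: 0.0
```

Call:
play_rows(deltas="0 0 0.05 0 0 0 0.3; -0.040 -0.015 0.06 0 0 4 0.6; -0.080 -0.025 0.06 0 0 8 1; -0.12 -0.035 0.06 0 0 12 1; -0.16 -0.045 0.06 0 0 14 1")

```text
t: 6.0
position: [487.2, -84.2, 128.1]
tool_rot: [0.995, 0.099, 0.0, 0.0]
contact_force: [-0.5, -0.3, -0.6]
grip_width: 1.001
finger_force: 0.0
```

Run:
```python
from h import *
im=cams.capture("side");cv2.imwrite("pics/s3.png",cv2.resize(im[150:270,160:340,::-1],None,fx=4,fy=4))
for r in find("side","long_brush",12,2):print(*r)
cams.capture("top")
for r in find("top","soap",30)+find("top","long_brush",12,2):print(*r)
s=sensors.read_state();print(s["position"],s["tool_rot"])
```

```text
long_brush 0.67 [237.0, 212.0] mean [644.7999877929688, -31.899999618530273] rect [643.0, -32.4] [188.6, 32.9] xdeg -2.6
long_brush 0.66 [289.0, 162.0] mean [650.2000122070312, -39.099998474121094] rect [647.8, -39.1] [185.2, 14.2] xdeg -2.7
[489.79146372 -83.6770007  128.28998734] [9.95255975e-01 9.72868606e-02 8.96918098e-04 7.45720857e-05]
```

View pics/s3.png

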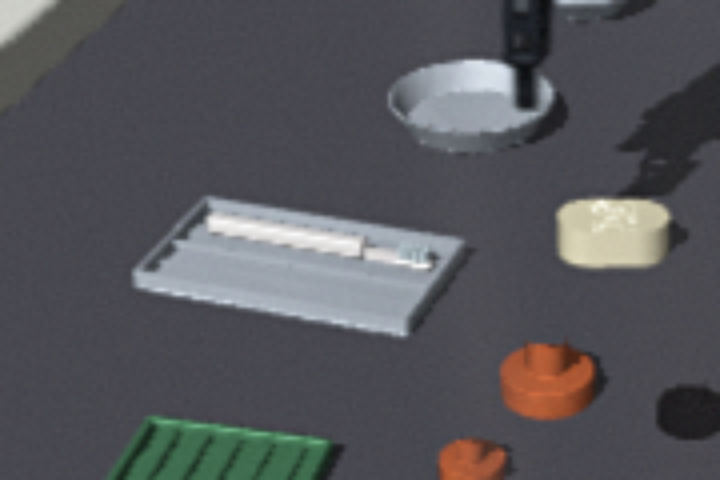

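The long brush lies flat in its lane. Soap next.

Call:
play_rows(deltas="-0.030 -0.009 0 0 0 0 1; -0.0575 -0.0165 -0.025 0 0 0 1; -0.0575 -0.0165 -0.070 0 0 0 1; -0.0575 -0.0165 -0.110 0 0 0 1; -0.0575 -0.0165 -0.120 0 0 0 1")

```text
t: 6.75
position: [430.4, -99.4, 4.8]
tool_rot: [0.995, 0.098, -0.002, -0.001]
contact_force: [-0.3, -0.4, 0.7]
grip_width: 1.002
finger_force: 0.0
```

Call:
play_rows(deltas="0 0 0 0 0 0 1; 0 0 0 0 0 0 -1; 0 0 0 0 0 0 -1; 0 0 0 0 0 0 -1; 0 0 0 0 0 0 -1")

```text
t: 7.25
position: [432.8, -100.4, 9.6]
tool_rot: [0.995, 0.098, 0.002, 0.0]
contact_force: [-1.4, -0.2, 10.0]
grip_width: 0.586
finger_force: 39.2
```

Call:
play_rows(deltas="0 0 0 0 0 0 -1; 0 0 0.03 0 0 0 -1; 0 0 0.07 0 0 0 -1; 0 0 0.07 0 0 0 -1")

```text
t: 7.65
position: [434.7, -100.9, 82.4]
tool_rot: [0.995, 0.097, 0.004, 0.001]
contact_force: [0.9, -0.6, -0.8]
grip_width: 0.581
finger_force: 42.4
```

Run:
```python
from h import *
im=cams.capture("side");cv2.imwrite("pics/s4.png",cv2.resize(im[110:270,180:380,::-1],None,fx=3,fy=3))
s=sensors.read_state();print(s["position"],s["tool_rot"])
```

```text
[ 433.58606054 -100.68324954   80.55370314] [9.95244779e-01 9.73479284e-02 3.24767498e-03 8.14867309e-04]
```

View pics/s4.png

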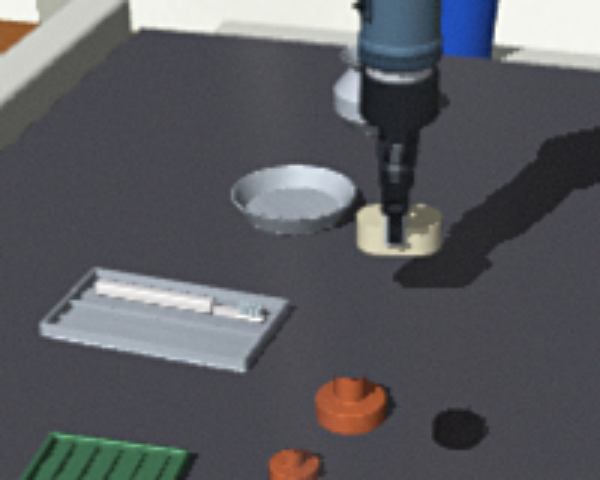

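Side crop: the soap is held level. Carrying it to the dish.

Call:
play_rows(deltas="0.020 0.040 0.01 0 0 -2 -1; 0.040 0.080 0.01 0 0 -4 -1; 0.060 0.120 0.01 0 0 -6 -1; 0.080 0.160 0.01 0 0 -8 -1; 0.100 0.200 0.01 0 0 -8 -1")

```text
t: 8.2
position: [531.2, 101.4, 87.1]
tool_rot: [1.0, 0.027, -0.0, 0.0]
contact_force: [0.3, -1.3, -0.7]
grip_width: 0.578
finger_force: 42.4
```

Call:
play_rows(deltas="0.020 0.040 0 0 0 0 -1; 0.040 0.080 0 0 0 0 -1; 0.060 0.120 0 0 0 0 -1; 0.073 0.1585 -0.015 0 0 0 -1; 0.073 0.1585 -0.035 0 0 0 -1")

```text
t: 8.7
position: [604.8, 267.4, 52.6]
tool_rot: [0.999, 0.032, 0.002, -0.003]
contact_force: [-0.3, 0.8, -1.5]
grip_width: 0.58
finger_force: 42.4
```

Call:
play_rows(deltas="0 0 0 0 0 0 -1; 0 0 0 0 0 0 -1")

```text
t: 8.9
position: [603.4, 256.5, 51.9]
tool_rot: [1.0, 0.027, -0.001, 0.001]
contact_force: [0.1, -0.1, 0.2]
grip_width: 0.581
finger_force: 42.4
```

Run:
```python
from h import *
im=cams.capture("side");cv2.imwrite("pics/s5.png",cv2.resize(im[190:310,150:290,::-1],None,fx=5,fy=5))
for r in find("side","soap_dish",12)+find("side","soap",50):print(*r)
s=sensors.read_state();print(s["position"],s["tool_rot"])
```

```text
soap_dish 0.84 [214.0, 276.0] mean [593.7999877929688, 277.8999938964844] rect [599.1, 267.2] [132.9, 114.9] xdeg 2.0
soap 0.85 [215.0, 259.0] mean [593.0, 254.89999389648438] rect [602.5, 253.4] [95.7, 78.2] xdeg -60.1
[604.89947896 256.94220132  53.75987999] [9.99638043e-01 2.68967179e-02 5.78887227e-04 1.17665070e-04]
```

View pics/s5.png

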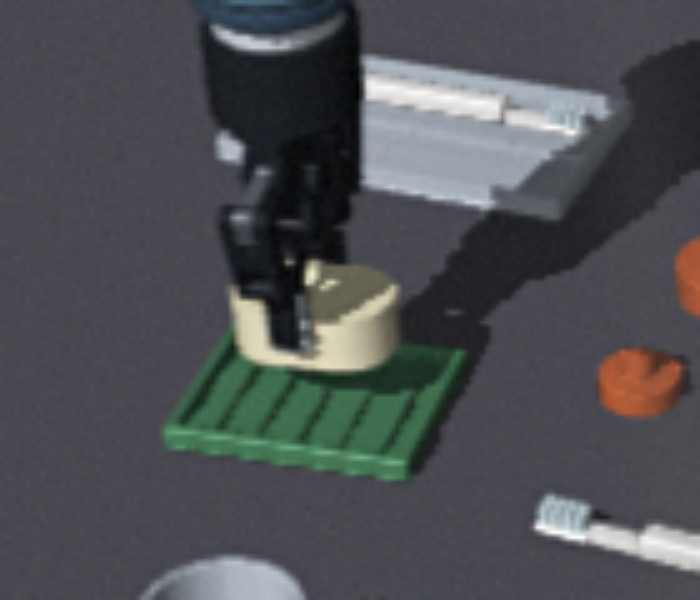

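Run:
```python
from h import *
c=np.array([[465,350],[405,478],[165,437]])/5+[150,190]
print(world("side",c,13),world("side",[(c[0]+c[2])/2],13))
# soap: rightmost/leftmost silhouette mid-height of soap (z~TCP-9+15=60)
s=np.array([[232,315],[400,320],[320,373]])/5+[150,190]
print(world("side",s[:2],59),world("side",s[2:],45))
```

```text
[[538.61513203 211.92009199  13.        ]
 [529.19971669 319.83346862  13.        ]
 [657.02047473 321.76729692  13.        ]] [[599.03721198 267.91228564  13.        ]]
[[636.95263736 274.60621495  59.        ]
 [553.67636113 256.19461675  59.        ]] [[583.36856664 290.85377718  45.        ]]
```

Run:
```python
from h import *
for c in("top","side"):
    im=cv2.imread(f"pics/{c}0.png").astype(int)
    g=(im[:,:,1]>im[:,:,2]*1.25)&(im[:,:,1]>im[:,:,0]*1.15)&(im[:,:,1]>35)
    n,l,st,ce=cv2.connectedComponentsWithStats(g.astype(np.uint8));i=1+st[1:,4].argmax()
    ys,xs=np.nonzero(l==i);w=world(c,np.c_[xs,ys],13)[:,:2].astype(np.float32)
    print(c,st[i],cv2.minAreaRect(w))
    q=cv2.approxPolyDP(cv2.convexHull(np.c_[xs,ys].astype(np.int32)),4,True).reshape(-1,2)
    print(q.tolist(),world(c,q,13)[:,:2].round(0).tolist(),world(c,q,0)[:,:2].round(0).tolist())
# soap now: cream
im=cams.capture("side").astype(int)
m=(im[:,:,0]>150)&(im[:,:,0]>im[:,:,2]*1.15)&(im[:,:,1]>130)
m[:, :190]=0;m[:,240:]=0;m[:230]=0;m[290:]=0
ys,xs=np.nonzero(m);print(xs.min(),xs.max(),ys.min(),ys.max(),ys[xs==xs.min()],ys[xs==xs.max()],xs[ys==ys.max()])
```

```text
top [ 170  157   35   45 1453] ((604.274658203125, 257.06317138671875), (130.2538604736328, 100.51342010498047), 2.941157102584839)
[[203, 200], [171, 201], [171, 159], [202, 157]] [[542.0, 207.0], [539.0, 301.0], [665.0, 307.0], [671.0, 214.0]] [[544.0, 209.0], [541.0, 304.0], [669.0, 310.0], [675.0, 217.0]]
side [ 183  254   60   32 1370] ((599.4271240234375, 268.7829895019531), (133.44775390625, 112.63057708740234), 3.116154193878174)
[[242, 260], [231, 285], [183, 278], [196, 254]] [[541.0, 213.0], [530.0, 318.0], [656.0, 324.0], [669.0, 220.0]] [[548.0, 196.0], [537.0, 302.0], [665.0, 309.0], [678.0, 203.0]]
195 227 242 263 [247 248] [247 248 249] [215 216 217 218]
```

Call:
play_rows(deltas="0 0 -0.015 0 0 0 -1; 0 0 -0.027 0 0 0 -1; 0 0 -0.031 0 0 0 -1; 0 0 -0.031 0 0 0 -1")

```text
t: 9.5
position: [603.1, 257.8, 20.3]
tool_rot: [1.0, 0.028, -0.001, 0.001]
contact_force: [0.2, 0.5, 0.1]
grip_width: 0.581
finger_force: 42.4
```

Call:
play_rows(deltas="0 0 -0.0015 0 0 0 -1; 0 0 -0.003 0 0 0 -1; 0 0 -0.003 0 0 0 -1")

```text
t: 9.8
position: [604.3, 258.3, 18.9]
tool_rot: [1.0, 0.028, 0.0, -0.0]
contact_force: [0.8, 0.1, -1.1]
grip_width: 0.578
finger_force: 42.4
```

Call:
play_rows(deltas="0 0 -0.0015 0 0 0 -1; 0 0 -0.003 0 0 0 -1; 0 0 -0.003 0 0 0 -1")

```text
t: 10.1
position: [604.4, 258.4, 18.6]
tool_rot: [1.0, 0.028, 0.0, -0.0]
contact_force: [-8.5, -2.8, 20.8]
grip_width: 0.581
finger_force: 44.5
```

Call:
play_rows(deltas="0 0 0.002 0 0 0 -1; 0 0 0.002 0 0 0 0.3; 0 0 0.002 0 0 0 0.35; 0 0 0.002 0 0 0 0.35; 0 0 0.03 0 0 0 0.4")

```text
t: 10.6
position: [601.1, 257.0, 42.3]
tool_rot: [1.0, 0.028, -0.003, 0.002]
contact_force: [-0.6, -0.1, 0.3]
grip_width: 0.702
finger_force: 0.0
```

Call:
play_rows(deltas="0 0 0.045 0 0 0 0.4; -0.030 -0.03 0.085 0 0 0 0; -0.070 -0.06 0.085 0 0 0 0; -0.11 -0.09 0.085 0 0 0 0; -0.15 -0.12 0.085 0 0 0 0")

```text
t: 11.1
position: [457.9, 140.9, 131.1]
tool_rot: [1.0, 0.028, 0.001, -0.0]
contact_force: [0.6, -1.0, 0.7]
grip_width: 0.497
finger_force: 0.0
```

Run:
```python
from h import *
im=cams.capture("side");a=cv2.resize(im[210:330,150:330,::-1],None,fx=4,fy=4);cv2.imwrite("pics/s6.png",a)
im=cams.capture("top");cv2.imwrite("pics/t6.png",im[:,:,::-1])
for r in find("top","soap",39)+find("top","short_brush",12,2)+find("top","scrubber",20,2):print(*r)
s=sensors.read_state();print(s["position"],s["tool_rot"])
```

```text
soap 0.91 [186.0, 176.0] mean [609.7999877929688, 260.20001220703125] rect [610.8, 258.6] [70.9, 55.5] xdeg 2.6
short_brush 0.64 [160.0, 255.0] mean [388.6000061035156, 322.6000061035156] rect [392.8, 322.2] [140.5, 17.5] xdeg -5.5
scrubber 0.52 [241.0, 238.0] mean [428.5, 93.80000305175781] rect [428.8, 94.0] [64.6, 59.5] xdeg 19.6
scrubber 0.4 [242.0, 272.0] mean [329.8999938964844, 92.0] rect [330.4, 91.0] [36.3, 15.8] xdeg 15.2
[460.05706656 142.50639512 131.19233296] [ 9.99613802e-01  2.77763121e-02  7.60401055e-04 -3.80869291e-04]
```

View pics/s6.png

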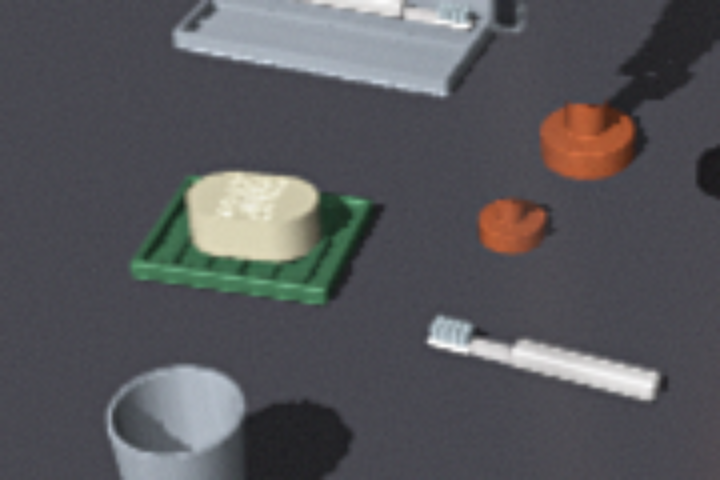

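Soap is flat on the ribs. I'll check its centring by colour, and locate the scrubber the same way.

```bash
cat >> h.py <<'E'
def blob(im,m,z,box,cam="top"):
    x0,y0,x1,y1=box;k=np.zeros(m.shape,np.uint8);k[y0:y1,x0:x1]=m[y0:y1,x0:x1]
    n,l,st,ce=cv2.connectedComponentsWithStats(k);i=1+st[1:,4].argmax()
    ys,xs=np.nonzero(l==i);w=world(cam,np.c_[xs,ys],z)[:,:2].astype(np.float32)
    return st[i].tolist(),w.mean(0),cv2.minAreaRect(w)
E
python3 - <<'E'
from h import *
for f in("top0","t6"):
    im=cv2.imread(f"pics/{f}.png").astype(int)[:,:,::-1];R,G,B=im[...,0],im[...,1],im[...,2]
    red=(R>90)&(R>1.8*G)&(R>1.8*B);cream=(R>120)&(R>1.1*B)
    print(f,"scr",blob(im,red,20,(215,215,265,260)))
    if f=="t6": print("soap",blob(im,cream,39,(160,140,215,215)))
E
```

```text
top0 scr ([239, 231, 1, 1, 1], array([451.43912,  99.10673], dtype=float32), ((451.4391174316406, 99.10672760009766), (0.0, 0.0), 0.0))
t6 scr ([233, 234, 1, 1, 1], array([442.67767, 116.1239 ], dtype=float32), ((442.67767333984375, 116.1239013671875), (0.0, 0.0), 0.0))
soap ([176, 163, 18, 19, 129], array([628.8859 , 258.66626], dtype=float32), ((623.1781616210938, 252.8163604736328), (63.201072692871094, 35.683101654052734), 62.44209671020508))
```

Run:
```python
from h import *
for f in("top0","t6"):
    im=cv2.imread(f"pics/{f}.png").astype(int)[:,:,::-1];R,G,B=im[...,0],im[...,1],im[...,2]
    print(im[246,239],im[243,232],im[180,187],im[172,187])
    red=(R>70)&(R>1.5*G)&(R>1.3*B);cream=(R>90)&(R>1.02*B)&(G>0.85*R)
    print(f,"scr",blob(im,red,20,(215,215,265,260)))
    if f=="t6": print("soap",blob(im,cream,39,(165,145,210,210)))
    cv2.imwrite(f"pics/{f}c.png",cv2.resize(im[140:280,150:280,::-1].astype(np.uint8),None,fx=4,fy=4))
```

```text
[208 117  77] [219 125  80] [ 86 130 104] [ 93 141 110]
top0 scr ([228, 229, 22, 22, 325], array([426.9499 ,  98.91791], dtype=float32), ((427.14068603515625, 100.0675048828125), (60.10615539550781, 60.18464660644531), 0.5327315330505371))
[209 117  78] [218 124  79] [245 242 234] [240 237 222]
t6 scr ([228, 228, 22, 23, 324], array([427.77213,  98.44171], dtype=float32), ((428.530517578125, 100.13087463378906), (63.04366683959961, 60.109458923339844), 0.9716018438339233))
soap ([175, 163, 20, 26, 404], array([610.902 , 260.0859], dtype=float32), ((611.8180541992188, 259.8356018066406), (71.2566909790039, 57.17751693725586), 11.879124641418457))
```

View pics/t6c.png

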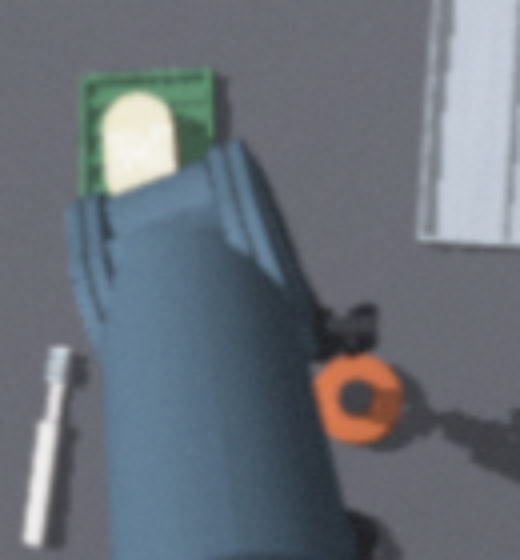

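Soap sits centred in the dish (crop ≈(140,150), partly hidden by the arm). The scrubber at crop (357,397) gives about (427.7, 99). I'll grip its knob.

Call:
play_rows(deltas="-0.0315 -0.0425 0 0 0 0 0; -0.0315 -0.0425 -0.03 0 0 0 0; -0.0315 -0.0425 -0.06 0 0 0 0; -0.0315 -0.0425 -0.06 0 0 0 0; -0.0315 -0.0425 -0.06 0 0 0 0")

```text
t: 11.85
position: [428.8, 100.4, 70.9]
tool_rot: [1.0, 0.028, -0.0, -0.0]
contact_force: [0.9, 0.2, 1.3]
grip_width: 0.497
finger_force: 0.0
```

Run:
```python
from h import *
im=cams.capture("side");a=cv2.resize(im[180:270,250:370,::-1],None,fx=5,fy=5);cv2.imwrite("pics/s7.png",a)
s=sensors.read_state();print(s["position"],s["tool_rot"])
```

```text
[429.15659291 100.44199683  71.51699093] [ 9.99601407e-01  2.82214877e-02  7.00346454e-04 -2.89200540e-04]
```

View pics/s7.png

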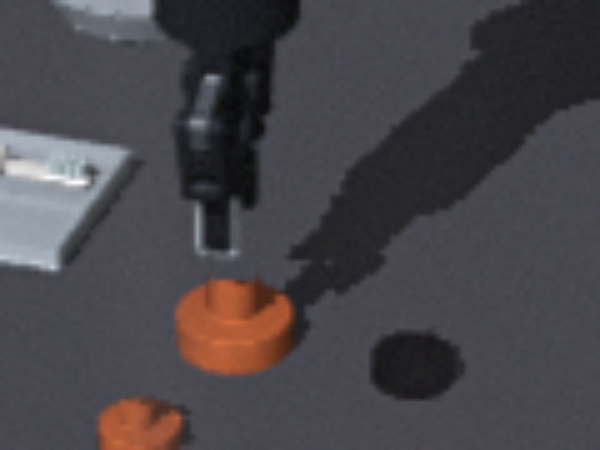

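Call:
play_rows(deltas="-0.001 -0.001 -0.025 0 0 0 0; -0.001 -0.001 -0.041 0 0 0 0; -0.001 -0.001 -0.046 0 0 0 0; -0.001 -0.001 -0.046 0 0 0 0")

```text
t: 12.3
position: [427.4, 98.9, 25.3]
tool_rot: [1.0, 0.028, 0.0, -0.0]
contact_force: [0.1, -0.3, 1.3]
grip_width: 0.499
finger_force: 0.0
```

Call:
play_rows(deltas="0 0 0 0 0 0 -1; 0 0 0 0 0 0 -1; 0 0 0 0 0 0 -1; 0 0 0 0 0 0 -1; 0 0 0 0 0 0 -1", newtons=50)

```text
t: 12.8
position: [427.7, 98.9, 26.0]
tool_rot: [1.0, 0.028, 0.001, -0.0]
contact_force: [-0.6, 0.7, 7.0]
grip_width: 0.315
finger_force: 49.0
```

Call:
play_rows(deltas="0 0 0.03 0 0 0 -1; 0 0 0.06 0 0 0 -1; 0 0 0.06 0 0 0 -1")

```text
t: 13.1
position: [429.4, 99.2, 88.2]
tool_rot: [1.0, 0.028, 0.003, -0.001]
contact_force: [-0.1, 0.9, -1.5]
grip_width: 0.313
finger_force: 49.4
```

Call:
play_rows(deltas="0.018 -0.040 0.01 0 0 0 -1; 0.036 -0.080 0.02 0 0 0 -1; 0.054 -0.120 0.02 0 0 0 -1; 0.072 -0.160 0.02 0 0 0 -1; 0.090 -0.200 0.02 0 0 0 -1")

```text
t: 13.6
position: [517.0, -103.2, 104.7]
tool_rot: [1.0, 0.028, 0.0, -0.0]
contact_force: [1.5, 0.6, -1.0]
grip_width: 0.31
finger_force: 49.6
```

Call:
play_rows(deltas="0.018 -0.040 0 0 0 0 -1; 0.036 -0.080 0 0 0 0 -1; 0.054 -0.120 0 0 0 0 -1; 0.072 -0.160 0 0 0 0 -1; 0.080 -0.1735 -0.02 0 0 0 -1")

```text
t: 14.1
position: [598.9, -282.2, 87.0]
tool_rot: [1.0, 0.025, 0.003, 0.003]
contact_force: [0.4, -1.1, -0.4]
grip_width: 0.315
finger_force: 49.6
```

Call:
play_rows(deltas="0 0 -0.015 0 0 0 -1; 0 0 -0.015 0 0 0 -1; 0 0 -0.015 0 0 0 -1")

```text
t: 14.4
position: [596.0, -272.7, 69.2]
tool_rot: [1.0, 0.029, -0.001, -0.001]
contact_force: [-0.4, -0.4, -0.5]
grip_width: 0.311
finger_force: 49.6
```

Run:
```python
from h import *
im=cams.capture("side");a=cv2.resize(im[110:210,220:340,::-1],None,fx=5,fy=5);cv2.imwrite("pics/s8.png",a)
s=sensors.read_state();print(s["position"],s["tool_rot"])
for n,z in(("bowl",26),):
  for r in find("side",n,z):print(*r)
```

```text
[ 596.7036965  -273.07202348   69.98127826] [ 9.99585504e-01  2.87833475e-02 -1.33734911e-04 -5.66189787e-04]
bowl 0.57 [276.0, 178.0] mean [586.7999877929688, -237.89999389648438] rect [590.1, -243.6] [140.8, 127.9] xdeg -75.4
```

View pics/s8.png

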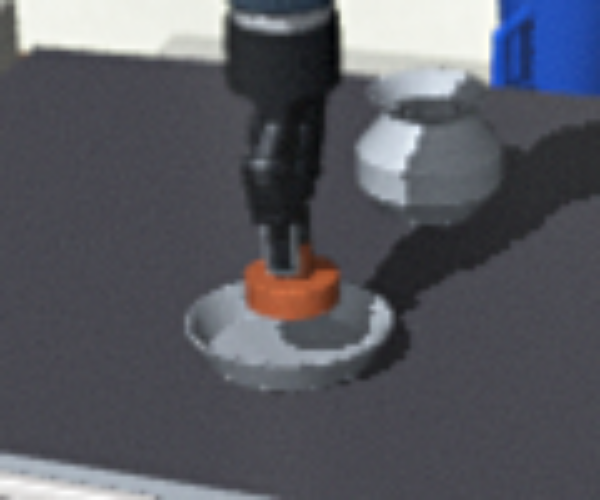

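Side crop: the scrubber (centre ≈293) is lined up with the bowl rim (185–395, centre 290). I'll lower it.

Call:
play_rows(deltas="0.001 -0.001 -0.025 0 0 0 -1; 0.001 -0.001 -0.036 0 0 0 -1; 0.001 -0.001 -0.039 0 0 0 -1; 0.001 -0.001 -0.039 0 0 0 -1")

```text
t: 14.9
position: [597.5, -275.4, 31.0]
tool_rot: [1.0, 0.028, -0.0, -0.0]
contact_force: [-0.6, 0.2, -1.9]
grip_width: 0.31
finger_force: 49.7
```

Call:
play_rows(deltas="0 0 -0.0015 0 0 0 -1; 0 0 -0.002 0 0 0 -1; 0 0 -0.002 0 0 0 -1")

```text
t: 15.2
position: [598.4, -276.1, 30.1]
tool_rot: [1.0, 0.028, 0.001, 0.0]
contact_force: [-1.9, 0.5, 4.7]
grip_width: 0.311
finger_force: 50.3
```

Call:
play_rows(deltas="0 0 0.001 0 0 0 -0.1; 0 0 0.001 0 0 0 0; 0 0 0.001 0 0 0 0; 0 0 0.03 0 0 0 0; 0 0 0.075 0 0 0 0")

```text
t: 15.7
position: [595.4, -274.9, 101.7]
tool_rot: [1.0, 0.028, -0.003, -0.001]
contact_force: [1.7, 0.8, -0.2]
grip_width: 0.498
finger_force: 0.0
```

Call:
play_rows(deltas="-0.016 0.045 0.02 0 0 0 0; -0.032 0.090 0.03 0 0 0 0; -0.048 0.135 0.03 0 0 0 0; -0.064 0.180 0.03 0 0 -4 0; -0.080 0.225 0.03 0 0 -9 0")

```text
t: 16.2
position: [517.0, -49.4, 134.1]
tool_rot: [0.999, -0.052, 0.0, -0.0]
contact_force: [0.9, 1.3, 0.1]
grip_width: 0.501
finger_force: 0.0
```

Call:
play_rows(deltas="-0.016 0.045 0 0 0 0 0; -0.032 0.090 0 0 0 0 0; -0.048 0.135 0 0 0 0 0; -0.064 0.180 0 0 0 0 0; -0.080 0.225 0 0 0 0 0")

```text
t: 16.7
position: [437.0, 175.7, 134.1]
tool_rot: [0.999, -0.051, 0.0, -0.0]
contact_force: [1.8, -0.3, 0.2]
grip_width: 0.503
finger_force: 0.0
```

Call:
play_rows(deltas="-0.016 0.045 0 0 0 0 0; -0.032 0.090 0 0 0 0 0; -0.050 0.135 -0.03 0 0 0 0; -0.052 0.149 -0.06 0 0 0 0; -0.052 0.149 -0.07 0 0 0 0")

```text
t: 17.2
position: [382.8, 325.8, 61.5]
tool_rot: [0.999, -0.048, -0.001, 0.0]
contact_force: [-0.2, -0.7, 0.6]
grip_width: 0.501
finger_force: 0.0
```

Run:
```python
from h import *
im=cams.capture("side");a=cv2.resize(im[110:350,180:340,::-1],None,fx=3.2,fy=2.5);cv2.imwrite("pics/s9.png",cv2.resize(im[120:340,160:350,::-1],None,fx=2.7,fy=2.7))
for r in find("side","short_brush",7):print(*r)
s=sensors.read_state();print(s["position"],s["tool_rot"])
```

```text
short_brush 0.96 [287.0, 302.0] mean [383.70001220703125, 329.0] rect [390.1, 328.1] [140.9, 24.2] xdeg -5.7
[384.78463598 321.77881067  62.42312106] [ 0.99872717 -0.05040454 -0.00108917  0.00149225]
```

View pics/s9.png

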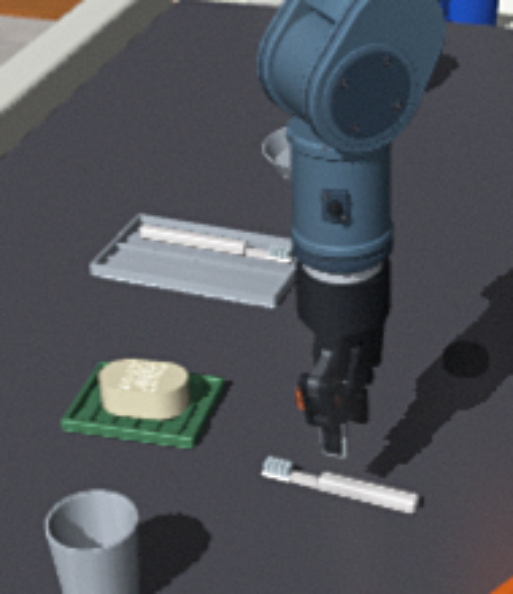

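The gripper is above the short brush's handle, just behind its middle (crop ≈(340,485)). I'll descend and grip.

Call:
play_rows(deltas="0 0 -0.03 0 0 0 0; 0 0 -0.05 0 0 0 0; 0 0 -0.0575 0 0 0 0; 0 0 -0.0575 0 0 0 0")

```text
t: 17.7
position: [386.4, 321.7, 6.5]
tool_rot: [0.999, -0.052, -0.0, 0.0]
contact_force: [0.2, 0.2, -0.3]
grip_width: 0.502
finger_force: 0.0
```

Call:
play_rows(deltas="0 0 0 0 0 0 -1; 0 0 0 0 0 0 -1; 0 0 0 0 0 0 -1; 0 0 0 0 0 0 -1; 0 0 0 0 0 0 -1", newtons=40)

```text
t: 18.2
position: [386.6, 323.4, 7.7]
tool_rot: [0.999, -0.051, 0.001, -0.001]
contact_force: [0.1, -1.9, 5.3]
grip_width: 0.145
finger_force: 39.6
```

Call:
play_rows(deltas="0 0 0.03 0 0 0 -1; 0 0 0.07 0 0 0 -1; 0 0 0.09 0 0 0 -1; 0 0 0.09 0 0 0 -1")

```text
t: 18.6
position: [387.7, 324.7, 99.9]
tool_rot: [0.999, -0.051, 0.002, -0.003]
contact_force: [1.2, -0.5, 0.5]
grip_width: 0.146
finger_force: 39.2
```

Call:
play_rows(deltas="0.030 -0.036 0 0 0 0 -1; 0.060 -0.072 0 0 0 1 -1; 0.090 -0.108 0 0 0 2 -1; 0.120 -0.144 0 0 0 3 -1; 0.150 -0.180 0 0 0 3 -1")

```text
t: 19.1
position: [536.3, 141.2, 95.8]
tool_rot: [1.0, -0.024, -0.0, 0.0]
contact_force: [0.2, 1.1, 0.1]
grip_width: 0.143
finger_force: 39.2
```

Call:
play_rows(deltas="0.030 -0.036 0 0 0 0 -1; 0.060 -0.072 0 0 0 0 -1; 0.090 -0.108 -0.01 0 0 0 -1; 0.1065 -0.122 -0.04 0 0 0 -1; 0.1065 -0.122 -0.05 0 0 0 -1")

```text
t: 19.6
position: [642.3, 16.1, 43.2]
tool_rot: [1.0, -0.027, -0.001, 0.001]
contact_force: [-1.0, 0.3, -0.6]
grip_width: 0.148
finger_force: 39.2
```

Call:
play_rows(deltas="0 0 0 0 0 0 -1; 0 0 0 0 0 0 -1")

```text
t: 19.8
position: [641.3, 22.6, 46.2]
tool_rot: [1.0, -0.024, -0.001, -0.0]
contact_force: [1.5, -0.3, -0.2]
grip_width: 0.142
finger_force: 39.2
```

Run:
```python
from h import *
im=cams.capture("side");cv2.imwrite("pics/s10.png",cv2.resize(im[110:240,180:350,::-1],None,fx=4,fy=4))
for r in find("side","short_brush",45,2):print(*r)
s=sensors.read_state();print(s["position"],s["tool_rot"])
```

```text
short_brush 0.71 [234.0, 212.0] mean [643.9000244140625, 25.200000762939453] rect [646.5, 25.1] [153.5, 38.9] xdeg -6.1
[642.29330802  22.6228468   47.3075081 ] [ 9.99721546e-01 -2.35870683e-02  5.39439066e-04 -4.35390842e-04]
```

View pics/s10.png

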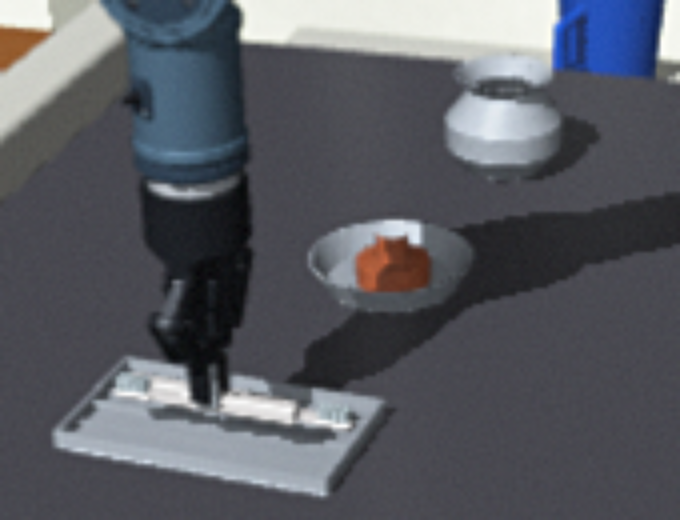

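The short brush hangs above the near lane and the scrubber stands in the bowl. I'll lower it.

Call:
play_rows(deltas="0.001 -0.001 -0.020 0 0 0 -1; 0.001 -0.001 -0.032 0 0 0 -1; 0.001 -0.001 -0.035 0 0 0 -1; 0.001 -0.001 -0.035 0 0 0 -1")

```text
t: 20.3
position: [642.8, 20.6, 11.4]
tool_rot: [1.0, -0.024, -0.0, -0.0]
contact_force: [0.5, -0.1, -0.2]
grip_width: 0.146
finger_force: 39.2
```

Call:
play_rows(deltas="0 0 -0.001 0 0 0 -1; 0 0 -0.002 0 0 0 -1; 0 0 -0.002 0 0 0 -1")

```text
t: 20.6
position: [643.6, 20.3, 10.7]
tool_rot: [1.0, -0.024, 0.0, -0.0]
contact_force: [-3.5, -0.1, 8.4]
grip_width: 0.143
finger_force: 40.2
```

Contact with the floor. I'll release and retreat towards the base so the top camera sees everything.

Call:
play_rows(deltas="0 0 0.001 0 0 0 -0.5; 0 0 0.001 0 0 0 -0.45; 0 0 0.001 0 0 0 -0.45; 0 0 0.02 0 0 0 -0.45; 0 0 0.06 0 0 0 -0.4")

```text
t: 21.1
position: [640.6, 19.9, 67.9]
tool_rot: [1.0, -0.024, -0.003, 0.0]
contact_force: [0.9, 0.1, 1.1]
grip_width: 0.299
finger_force: 0.0
```

Call:
play_rows(deltas="0 0 0.045 0 0 0 0; -0.04 0 0.07 0 0 0 0; -0.085 0 0.08 0 0 0 0; -0.13 0 0.08 0 0 0 0; -0.17 0 0.08 0 0 0 0")

```text
t: 21.6
position: [471.6, 19.9, 150.9]
tool_rot: [1.0, -0.025, 0.001, -0.0]
contact_force: [0.3, -0.3, 0.7]
grip_width: 0.499
finger_force: 0.0
```

Call:
play_rows(deltas="-0.02 0.01 0.01 0 0 0 0; -0.04 0.03 0.02 0 0 0 0; -0.04 0.07 0.02 0 0 0 0; -0.04 0.11 0.02 0 0 0 0; -0.04 0.11 0.02 0 0 0 0")

```text
t: 22.1
position: [433.5, 135.9, 171.0]
tool_rot: [1.0, -0.021, 0.001, -0.002]
contact_force: [0.4, -0.3, 0.2]
grip_width: 0.498
finger_force: 0.0
```

Run:
```python
from h import *
im=cams.capture("side");a=cv2.resize(im[120:300,150:360,::-1],None,fx=2.6,fy=2.6)
im=cams.capture("top");b=cv2.resize(im[120:220,160:400,::-1],None,fx=2.275,fy=2.275)
b=b[:, :a.shape[1]]
cv2.imwrite("pics/f.png",cv2.resize(np.vstack([a,b]),None,fx=.85,fy=.85))
for n,z in(("short_brush",13),("long_brush",13),("soap",39),("scrubber",24),("soap_dish",12),("bowl",26)):
    for r in find("top",n,z,2):print(*r)
cams.capture("side")
for n,z in(("short_brush",10),("long_brush",10)):
    for r in find("side",n,z,2):print(*r)
```

```text
short_brush 0.5 [266.0, 171.0] mean [641.4000244140625, 19.899999618530273] rect [649.7, 19.5] [136.7, 13.9] xdeg -3.0
long_brush 0.6 [290.0, 164.0] mean [652.0999755859375, -38.70000076293945] rect [649.2, -37.8] [182.2, 17.0] xdeg -3.1
scrubber 0.81 [369.0, 181.0] mean [596.5, -273.29998779296875] rect [597.4, -273.1] [65.7, 61.6] xdeg -45.7
soap_dish 0.7 [186.0, 163.0] mean [632.7999877929688, 261.6000061035156] rect [618.1, 258.6] [107.6, 98.8] xdeg 2.7
soap_dish 0.62 [97.0, 198.0] mean [544.5999755859375, 525.4000244140625] rect [544.3, 525.1] [103.1, 70.1] xdeg 65.2
bowl 0.75 [371.0, 178.0] mean [601.0999755859375, -276.20001220703125] rect [600.5, -275.8] [137.7, 135.2] xdeg -45.6
short_brush 0.51 [232.0, 220.0] mean [645.9000244140625, 23.799999237060547] rect [648.9, 22.0] [153.0, 36.3] xdeg -1.1
long_brush 0.74 [195.0, 326.0] mean [555.4000244140625, 468.29998779296875] rect [559.1, 471.0] [156.7, 77.9] xdeg -66.5
long_brush 0.54 [236.0, 210.0] mean [648.4000244140625, -34.599998474121094] rect [645.5, -34.9] [187.0, 38.6] xdeg -2.5
```

View pics/f.png

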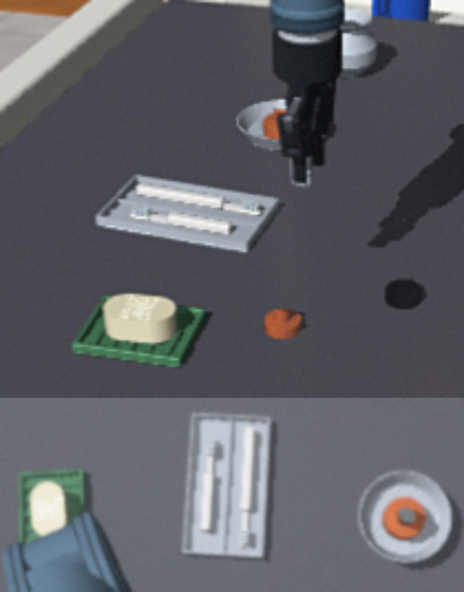

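Both brushes are flat, one per lane. The scrubber is centred in the bowl, knob up, about 4 mm off. I'll move the arm aside once for a full look at the soap.

Call:
play_rows(deltas="0 -0.04 0.01 0 0 0 0; 0 -0.085 0.02 0 0 0 0; 0 -0.13 0.02 0 0 0 0; 0 -0.175 0.02 0 0 0 0; 0 -0.21 0.02 0 0 0 0")

```text
t: 23.15
position: [432.7, -82.9, 189.5]
tool_rot: [1.0, -0.026, 0.0, 0.0]
contact_force: [0.6, 0.2, -0.3]
grip_width: 0.5
finger_force: 0.0
```

Run:
```python
from h import *
im=cams.capture("top").astype(int);R,G,B=im[...,0],im[...,1],im[...,2]
print(blob(im,(R>90)&(R>1.02*B)&(G>0.85*R),37,(165,145,215,215)))
print(blob(im,(G>1.25*R)&(G>1.15*B)&(G>35),13,(150,140,225,215)))
print(find("top","soap",39))
```

```text
([175, 163, 20, 31, 516], array([602.86945, 258.3275 ], dtype=float32), ((602.2444458007812, 258.61578369140625), (89.6283187866211, 55.5256462097168), 2.6312496662139893))
([170, 157, 35, 45, 901], array([601.34705, 254.2462 ], dtype=float32), ((604.1007080078125, 257.34686279296875), (130.13865661621094, 100.58932495117188), 3.2715747356414795))
[('soap', 0.74, [186.0, 178.0], 'mean', [600.2000122070312, 256.29998779296875], 'rect', [600.4, 256.6], [92.2, 58.2], 'xdeg', 2.2)]
```

Soap is within about 3 mm of the dish centre. Handing in.

```bash
python3 -c "
from rig import workorder;print(workorder.close_job())"
```

```text
the job is handed in; nothing more can be done
None
```

The job is handed in: both brushes lie flat in separate tray lanes, and the soap (about 3 mm off) and scrubber (about 4 mm off) are centred in dish and bowl by the last camera check; the lota and cup were not touched, and no verdict was returned.

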